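Set the length stop of the cutting jig one notch on and lock it

ROBOT

A 7-joint arm with a two-finger parallel gripper is mounted at the origin on a cart in front of the work surface, level with it; the furniture and walls round the work are solid. World frame = base frame: x ahead of the robot, y to its left, z up, the work surface at z = 0. Lengths are in m, angles in rad, forces in N, time in s.
With the tool pointing down it reaches from about 0.4 to 0.85 m from the base axis. Payload 10.4 kg.
Tool frame: the origin (TCP) lies midway between the tips of the shut fingers; the grasp point (between the pads) lies 19 mm behind it; y points along the fingers, x is the direction in which the jaws open and shut, and the axes are right-handed (so a half turn about y gives the same grasp; the last joint's range is limited). The gripper opens to 87 mm and grips with 3 to 60 N. Pads are 19 mm wide; open, the fingers measure 117 mm over their backs; the gripper's body (75 mm by 190 mm) begins 51 mm behind the grasp point.
Start: joints at [1.206, 0.332, -0.065, 1.46, 0.022, 1.35, -0.088], TCP at [0.21, -0.589, 0.223] pointing down, gripper open.
Joint ranges: [-2.6, 2.6], [-0.5, 2.12], [-1.47, 1.34], [0.16, 2.42], [-1.27, 4.41], [0.06, 2.06], [-2.6, 2.6]. Speed limits (rad/s): [2.22, 2.22, 2.79, 2.79, 3.14, 3.14, 3.14].

INTERFACE

Orientations are given as a unit quaternion [x, y, z, w].
In Python, from bench import * gives the robot as it stands.
- The arm moves only by the tool jog_arm, never from a script. Its argument "commands" is a list of rows, each an object with "translation": the shift along the world's x, y, z in mm, a list of three; "twist": the turn about the world's z in rad. A call has 1 to 20 rows; each row shifts and turns the commanded pose from where the row before left it; what a row does not reach is not made up. A row lasts 1/10 s, in which the tool goes at most 50 mm and 8.59 degrees, less where a joint would pass 70% of its speed; a pose out of reach is approached as far as the arm can. A call is refused whole if a number of a shift passes 50 or a number of a turn 0.15, either way. A call with a gripper value outside its range is refused whole. "grip" is the closure, from 0 (fully open) to 1 (shut), set as the call begins (left out, the last holds). The fingers move at their own pace and stop on an object; "grip_force" is the grip in N (left out, the last holds). Time passes only in rows, so rows that do not move let the fingers close. It gives the time, the measured TCP pose, the force and the opening at its end, in the units of the state.
- read_state(): the state, without advancing time (a new reading comes with each control period).
- camera(name): name is "side" or "top"; returns a dict with "img" (420x560x3 uint8, red, green, blue), "fx", "fy", "cx", "cy" (pixels), "cam_to_world" (4x4, takes a point from camera to world coordinates). Camera axes: x right, y down, z forward; pixel columns grow to the right and rows downward; lengths in m; the calibration is good to about 2 mm. A picture is of the moment at which its call begins. There is no depth.
- close_job(): hands the job in, once; it reports no verdict.
The state is a dict: "time": time; "joint_positions": joint angles; "joint_vel": joint speeds; "joint_torque": joint torques, N m; "ee_pos": TCP position; "eef_rot": TCP orientation; "ft_force": force on the tool from outside, world axes, zero at the start; "torque": the same for the moment, N m; "width": finger opening in m.
Only numpy, scipy, OpenCV 4.12 (cv2) and the standard library are available. Lean on these libraries where they do the work, as an engineer would, in place of code of your own. Each camera call takes 0.05 s, during which the arm holds its last target.

TASK

Move the sliding stop of the cutting jig on by exactly one notch towards the T-handle: push its latch tab right down, slide the stop with the tab held down, and let the tab spring fully up again so that the stop is latched in that notch. Then tighten the T-handle screw clockwise (seen from above) until it comes up against its stop, about one full turn. Leave the things standing round the jig where they are.

Things in the scene. Friction and masses are not known exactly. Their poses are not given: they have to be found in the camera images.
- jig: the cutting jig, fixed to the bench: plywood base 150 x 360 x 12 mm, a flat notched steel rail along its front half, a wooden fence along its back edge. Origin at the centre of the base's underside, on the bench top. Its y axis runs along the jig, from the sliding stop to the T-handle; its x axis points to the fence; z up. It has four rail notches, 35 mm apart along y, for the tab's hidden tooth
- tab_top (a point): centre of the top face of the latch tab, a ribbed black thumb pad 36 mm (jig x) by 50 mm (jig y) in an aluminium saddle at the front of the sliding stop; 74 mm above the bench when up, 56 mm in front (-x) of the jig's middle line; moves with stop and tab. Saddle cheeks at both y ends of the pad (inner faces 56 mm apart) and a wall behind rise 12 mm above it; a closed fingertip can drag the stop
- latch (a joint): press of the latch tab, m: 0 fully up, 0.014 fully down. It sinks straight down; its spring gives 4 N at the top, 7.5 N at the bottom. Pressed by 0.009 or more it frees the stop. Let go between notches it stays about 0.009 down, riding under the rail; it springs up to 0 only with the stop within 2 to 3 mm of a notch
- stop (a joint): place of the sliding stop along the jig's +y, m. The four notches are at 0, 0.035, 0.070 and 0.105. It starts latched in the notch at 0.035; the next one towards the T-handle is 0.070. About 2 mm of play when latched; sliding friction about 1.5 N
- tbar_center (a point): centre of the T-handle's cross bar, on the screw's upright axis, 90 mm above the bench, 130 mm along +y from the jig's origin. The bar is level, 10 mm thick, 112 mm long over its two black 16 mm end balls, with a 20 mm hub in the middle; the clamp bridge below is 52 mm high. Free space all round for turning
- tbar_end (a point): centre of one of the end balls of the cross bar, 48 mm from the axis; it lies on the +y side of the axis (jig frame) when the joint reads 0 and turns with the bar
- tbar (a joint): angle of the T-handle screw, rad, growing clockwise seen from above; starts loose at 0 to 0.8 and comes up against a firm stop at 6.28. Friction about 0.07 N m, it stays where it is left
- sander: bystander: wooden sanding block 43 x 71 x 24 mm, off the sliding stop's end of the jig; origin at the centre of its underside. A spot lamp hangs over the bench to the right of and behind it, about 0.33 m up: keep the arm clear of it
- stair: bystander: small wooden model stair 84 x 64 x 48 mm behind the jig; origin at the centre of its underside
- flock: bystander: jar with a dark lid, 44 mm across and 105 mm high, behind the jig; origin at the centre of its underside
- white_jar: bystander: jar with a white lid, 49 mm across and 52 mm high, off the T-handle end of the jig; origin at the centre of its underside

How it is judged:
On the way, in this order (a step that is already met when the one before it is completed fails the run):
1. the stop is latched in the next notch towards the T-handle, tab fully up (value of joint stop between 0.0655 and 0.0745 m and value of joint latch below 0.003 m), for 0.3 s.
2. the T-handle screw is turned clockwise up to its stop (value of joint tbar above 6.1 rad), for 0.2 s.
At the end, for the whole second after the job is handed in: the sliding stop is latched in the notch at 0.070 m (within 4.5 mm) with its tab fully up (within 3 mm), and the T-handle screw is against its stop (6.1 rad or more) (all of step 1 and value of joint tbar above 6.1 rad); the robot touches nothing.
It fails at once if a thing standing round the jig is shifted by more than 20 mm (distance of any of sander, white_jar, stair, flock from where it was at the start of the episode above 0.02 m).
It also fails if it takes over 61 s, if anything falls off the work surface, if the arm or the gripper's body presses on something with over 40 N, if the wrist force passes 120 N, or if a joint passes its speed limit or range.

## Working session

There is one attempt and no reset: what is moved stays moved. The work goes in short steps, Python scripts to look and compute and a tool call to move; the robot and the scene stay as the last step left them, time stands still between calls to the robot, and variables do not carry over. Pictures are saved under pics/ and viewed, and the job is handed in when it is done.

Besides the shell and the picture viewer there is one more tool, called after "Emit:" as name([rows], argument=value, ...), one row to a line, values as JSON. jog_arm: Moves the arm, as the interface text tells. Its arguments: {"type":"object","properties":{"commands":{"type":"array"},"grip":{"type":"number"},"grip_force":{"type":"number"}},"required":["commands"]}

```bash
ls; mkdir -p pics; python3 - <<'E'
from bench import *
import cv2,numpy as np
print(read_state())
for n in ("side","top"):
    c=camera(n); cv2.imwrite(f"pics/{n}0.png",c["img"][:,:,::-1])
    print(n,c["fx"],c["fy"],c["cx"],c["cy"],np.round(c["cam_to_world"],4).tolist())
    np.savez(f"{n}0.npz",**c)
E
```

```text
pics
{'time': 0.0, 'joint_positions': array([ 1.20639085,  0.33286475, -0.06467688,  1.46091747,  0.02158987,
        1.34990007, -0.08850892]), 'joint_vel': array([ 6.89694865e-04, -3.43363034e-04,  1.18247056e-05,  3.59472325e-04,
        2.66265439e-04, -1.71915235e-03,  4.23188083e-04]), 'joint_torque': array([-1.62475979e-03, -6.23266625e+01,  2.37347366e-02, -3.89906788e+01,
       -6.13463460e-02,  3.97697417e-02,  1.18236185e-04]), 'ee_pos': array([ 0.20935159, -0.58849441,  0.22176971]), 'eef_rot': array([-0.57748297,  0.40809845, -0.40726821,  0.57801529]), 'ft_force': array([-0.23686372, -0.1458139 ,  0.29890272]), 'torque': array([-0.01595573,  0.0477653 ,  0.0022217 ]), 'width': 0.08693483929996743}
side 423.2886851650401 423.2886851650401 277.3194780139473 205.0623812201196 [[-0.8687, -0.275, 0.4121, 0.0806], [-0.495, 0.514, -0.7005, 1.0036], [-0.0192, -0.8125, -0.5826, 0.7502], [0.0, 0.0, 0.0, 1.0]]
top 465.3531701791741 465.3531701791741 289.60224607095694 209.63570902571846 [[-0.0133, -0.9951, 0.0978, 0.438], [-0.9998, 0.0119, -0.0158, 0.1939], [0.0145, -0.0979, -0.9951, 1.297], [0.0, 0.0, 0.0, 1.0]]
```

View pics/side0.png

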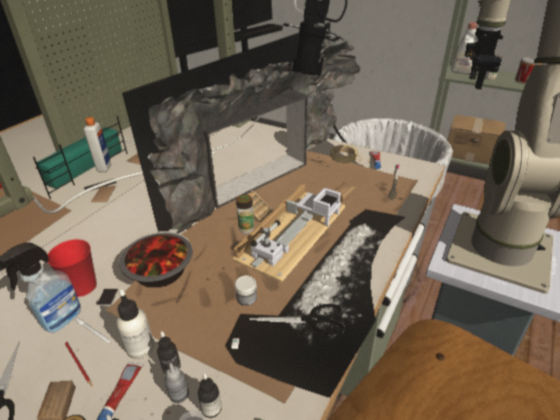

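View pics/top0.png

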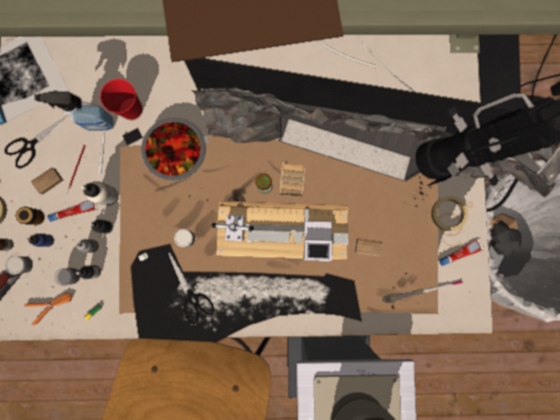

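```bash
python3 - <<'E'
import cv2
a=cv2.imread("pics/top0.png")[150:290,160:400]; cv2.imwrite("pics/top0z.png",cv2.resize(a,None,fx=3.3,fy=3.3,interpolation=cv2.INTER_CUBIC))
a=cv2.imread("pics/side0.png")[170:310,200:380]; cv2.imwrite("pics/side0z.png",cv2.resize(a,None,fx=4.2,fy=4.2,interpolation=cv2.INTER_CUBIC))
E
```

```text
(no output)
```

View pics/top0z.png

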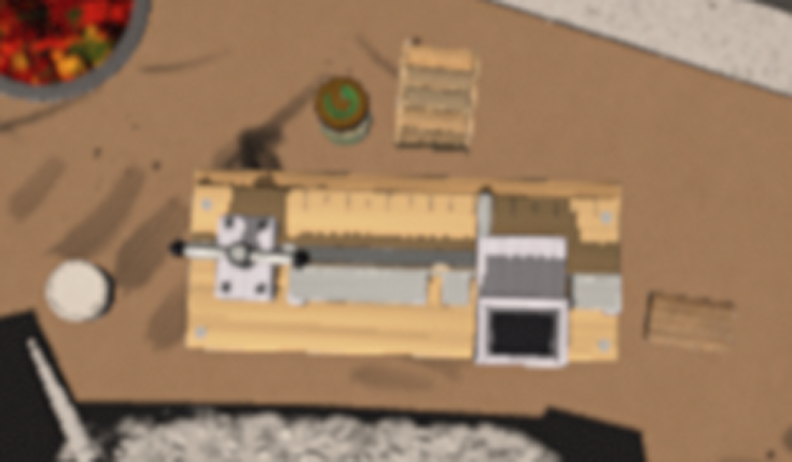

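View pics/side0z.png

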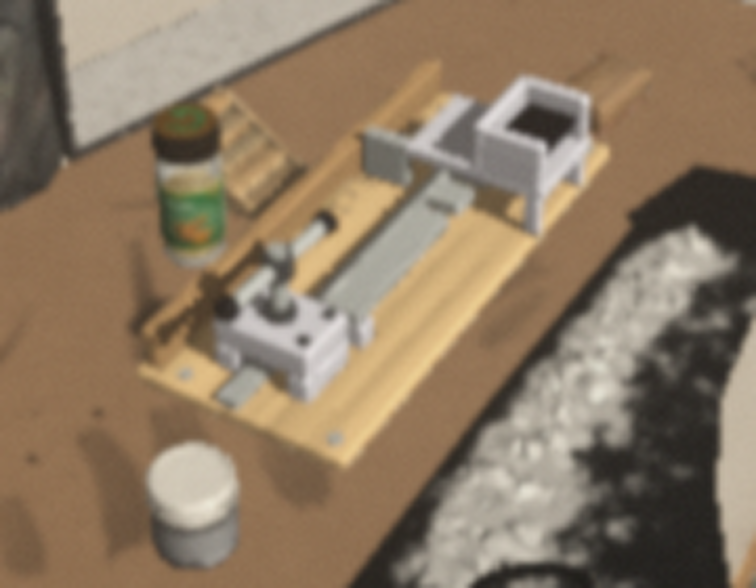

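The top view shows the dark pad inside the saddle near px (318,250). The T-bar runs from its left ball at (214,225) to its right ball at (251,228), with the hub at (233,226). The base corners are near (218,202) to (348,258).

```bash
cat > h.py <<'E'
import numpy as np,cv2
def ray(c,u,v):
    T=np.array(c["cam_to_world"]);d=T[:3,:3]@np.array([(u-c["cx"])/c["fx"],(v-c["cy"])/c["fy"],1]);return T[:3,3],d
def onz(c,u,v,z):
    o,d=ray(c,u,v);return o+d*(z-o[2])/d[2]
def tri(c1,p1,c2,p2):
    o1,d1=ray(c1,*p1);o2,d2=ray(c2,*p2);d1/=np.linalg.norm(d1);d2/=np.linalg.norm(d2)
    s=np.linalg.lstsq(np.c_[d1,-d2],o2-o1,rcond=None)[0];a=o1+s[0]*d1;b=o2+s[1]*d2
    return (a+b)/2,np.linalg.norm(a-b)
def proj(c,p):
    T=np.array(c["cam_to_world"]);q=T[:3,:3].T@(np.array(p)-T[:3,3]);return c["fx"]*q[0]/q[2]+c["cx"],c["fy"]*q[1]/q[2]+c["cy"]
def blobs(img,box,thr,amin=4):
    u0,v0,u1,v1=box;m=(img[v0:v1,u0:u1].max(2)<thr).astype(np.uint8)
    n,l,s,ce=cv2.connectedComponentsWithStats(m)
    return [(ce[i]+[u0,v0],s[i,4],s[i,:4]+[u0,v0,0,0]) for i in range(1,n) if s[i,4]>=amin]
E
python3 - <<'E'
from h import *
t=np.load("top0.npz");s=np.load("side0.npz")
for b in blobs(t["img"],(208,215,340,265),60): print("top",b)
for b in blobs(s["img"],(245,180,345,260),60): print("side",b)
# base mask (wood colour) corners
cor=[(188,348),(618,360),(620,186),(193,172)]
for x,y in cor: print(np.round(onz(t,x/3.3+160,y/3.3+150,0.012),4))
for n,x,y,z in (("sander",690,320,.024),("white",78,290,.052),("flock",342,103,.105),("stair",437,97,.03)): print(n,np.round(onz(t,x/3.3+160,y/3.3+150,z),3))
E
```

```text
top (array([213.2, 224.5]), np.int32(10), array([212, 223,   3,   4]))
top (array([251.28571429, 227.5       ]), np.int32(14), array([250, 226,   4,   4]))
top (array([317.69230769, 250.49519231]), np.int32(208), array([309, 245,  19,  12]))
side (array([329.08333333, 198.95      ]), np.int32(60), array([323, 196,  13,   8]))
side (array([247.05882353, 204.76470588]), np.int32(17), array([245, 203,   6,   5]))
side (array([339.76923077, 239.07692308]), np.int32(26), array([335, 233,  10,  12]))
side (array([252.61538462, 242.61538462]), np.int32(13), array([251, 241,   4,   4]))
side (array([329.        , 252.21052632]), np.int32(19), array([325, 248,   8,   9]))
[0.4404 0.3744 0.012 ]
[0.4256 0.0167 0.012 ]
[0.5714 0.0113 0.012 ]
[0.5875 0.3705 0.012 ]
sander [ 0.458 -0.042  0.024]
white [0.488 0.457 0.052]
flock [0.63  0.241 0.105]
stair [0.646 0.165 0.03 ]
```

```bash
python3 - <<'E'
from h import *
t=np.load("top0.npz");s=np.load("side0.npz")
a=onz(t,213.4,224.6,.09);b=onz(t,251.3,227.6,.09);print("balls",a,b,(a+b)/2,np.linalg.norm(a-b))
print("side balls tri",tri(t,(251.3,227.6),s,(277,222.5)),tri(t,(213.4,224.6),s,(253.2,242.6)))
c=(a+b)/2
p=onz(t,317.7,250.5,.074);print("pad",p, tri(t,(317.7,250.5),s,(329.1,199)))
yj=np.array([.0413,.999]);xj=np.array([.999,-.0413])
yj=np.array([np.sin(.0425),np.cos(.0425)]);xj=np.array([yj[1],-yj[0]])
o=np.array([.508,.1925])
print("tbar pred",o+.13*yj,"in jig",(c[:2]-o)@xj,(c[:2]-o)@yj)
print("pad in jig",(p[:2]-o)@xj,(p[:2]-o)@yj)
for q in(a,b): d=q[:2]-c[:2];print("bar jig",d@xj,d@yj)
E
```

```text
balls [0.51994919 0.37281318 0.09      ] [0.51094008 0.2747245  0.09      ] [0.51544463 0.32376884 0.09      ] 0.09850154099207978
side balls tri (array([0.51119727, 0.27488845, 0.08908793]), np.float64(0.0004518983068595028)) (array([0.52019442, 0.37268049, 0.09244706]), np.float64(0.0009346940863706978))
pad [0.44965895 0.10229455 0.074     ] (array([0.44718182, 0.10143239, 0.07629509]), np.float64(0.005327117624684025))
tbar pred [0.51352334 0.32238261] in jig 0.0018606644135049635 0.13146660739456995
pad in jig -0.05445578984623861 -0.09260273966699427
bar jig 0.0024167334920153346 0.04919144024809772
bar jig -0.002416733492015226 -0.049191440248097656
```

```bash
python3 - <<'E'
from h import *
from scipy.spatial.transform import Rotation as R
t=np.load("top0.npz");s=np.load("side0.npz")
M=R.from_quat([-0.57748297,  0.40809845, -0.40726821,  0.57801529]).as_matrix();print(M.round(3))
a=M[:2,0];print("jaw yaw",np.arctan2(a[1],a[0]))
for z in(.33,.4,.5):print([onz(t,u,v,z).round(2).tolist() for u,v in((420,160),(440,175),(460,150),(560,90))])
print(tri(t,(425,165),s,(308,70)),tri(t,(430,160),s,(305,65)))
E
```

```text
[[ 0.335 -0.001  0.942]
 [-0.942  0.001  0.335]
 [-0.001 -1.    -0.   ]]
jaw yaw -1.2290034023636682
[[0.64, -0.1, 0.33], [0.6, -0.14, 0.33], [0.66, -0.19, 0.33], [0.79, -0.41, 0.33]]
[[0.62, -0.08, 0.4], [0.59, -0.12, 0.4], [0.64, -0.16, 0.4], [0.76, -0.37, 0.4]]
[[0.6, -0.05, 0.5], [0.57, -0.08, 0.5], [0.62, -0.12, 0.5], [0.72, -0.3, 0.5]]
(array([ 0.6192819 , -0.10344335,  0.35077695]), np.float64(0.0027262988892269436)) (array([ 0.62964267, -0.10966295,  0.36193998]), np.float64(0.0021628712823423533))
```

```bash
python3 - <<'E'
import cv2
a=cv2.imread("pics/top0.png")[80:220,370:560]; cv2.imwrite("pics/lamp.png",cv2.resize(a,None,fx=4,fy=4,interpolation=cv2.INTER_CUBIC))
a=cv2.imread("pics/side0.png")[0:120,240:420]; cv2.imwrite("pics/lamps.png",cv2.resize(a,None,fx=4,fy=4,interpolation=cv2.INTER_CUBIC))
E
```

```text
(no output)
```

View pics/lamp.png

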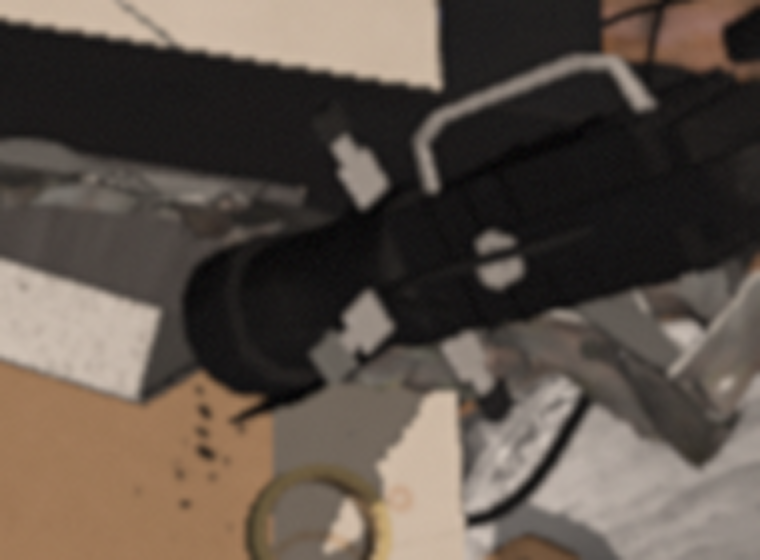

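View pics/lamps.png

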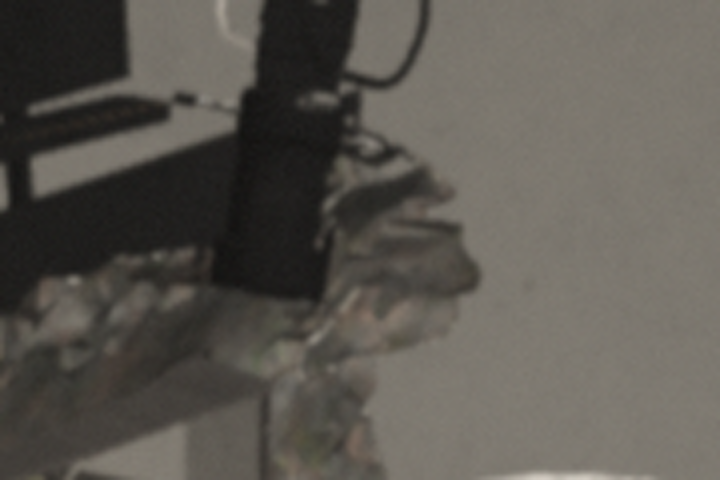

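Emit:
jog_arm([
  {"translation": [19,24,0],"twist": -0.0385},
  {"translation": [19,24,0],"twist": -0.0385},
  {"translation": [19,24,0],"twist": -0.0385},
  {"translation": [19,24,0],"twist": -0.0385},
  {"translation": [19,24,0],"twist": -0.0385},
  {"translation": [19,24,0],"twist": -0.0385},
  {"translation": [19,24,0],"twist": -0.0385},
  {"translation": [19,24,0],"twist": -0.0385},
  {"translation": [19,24,0],"twist": -0.0385},
  {"translation": [19,24,0],"twist": -0.0385},
  {"translation": [2,25,0],"twist": 0},
  {"translation": [2,25,0],"twist": 0},
  {"translation": [2,25,0],"twist": 0},
  {"translation": [2,25,0],"twist": 0},
  {"translation": [2,25,0],"twist": 0},
  {"translation": [2,25,0],"twist": 0},
  {"translation": [2,25,0],"twist": 0},
  {"translation": [2,25,0],"twist": 0},
  {"translation": [2,25,0],"twist": 0},
  {"translation": [2,25,0],"twist": 0},
], grip=1, grip_force=20)

```text
time: 2.1
ee_pos: [0.4193, -0.0978, 0.2224]
eef_rot: [-0.489, 0.511, -0.511, 0.489]
ft_force: [0.6, -0.7, 0.1]
width: 0.0005
```

Emit:
jog_arm([
  {"translation": [3,20,0],"twist": 0},
  {"translation": [3,20,0],"twist": 0},
  {"translation": [3,20,0],"twist": 0},
  {"translation": [3,20,0],"twist": 0},
  {"translation": [3,20,0],"twist": 0},
  {"translation": [3,20,0],"twist": 0},
  {"translation": [3,20,0],"twist": 0},
  {"translation": [3,20,0],"twist": 0},
  {"translation": [3,20,0],"twist": 0},
  {"translation": [3,20,0],"twist": 0},
  {"translation": [0,0,-20],"twist": 0},
  {"translation": [0,0,-20],"twist": 0},
  {"translation": [0,0,-20],"twist": 0},
  {"translation": [0,0,-20],"twist": 0},
  {"translation": [0,0,-20],"twist": 0},
  {"translation": [0,0,-10],"twist": 0},
  {"translation": [0,0,0],"twist": 0},
])

```text
time: 3.8
ee_pos: [0.4486, 0.1009, 0.1115]
eef_rot: [-0.49, 0.511, -0.51, 0.488]
ft_force: [-1.2, 0.5, -0.1]
width: 0.0004
```

```bash
python3 - <<'E'
from bench import *
import cv2,numpy as np
s=read_state();print(s["time"],s["ee_pos"],s["joint_positions"].round(2),s["ft_force"])
for n,b in(("side",(170,310,200,400)),("top",(150,290,160,400))):
    c=camera(n); a=c["img"][b[0]:b[1],b[2]:b[3],::-1]
    cv2.imwrite(f"pics/{n}1.png",cv2.resize(a,None,fx=3.3,fy=3.3,interpolation=cv2.INTER_CUBIC))
E
```

```text
3.8 [0.4485998  0.10094817 0.11148027] [ 0.39  0.13 -0.74  1.98  0.1   1.07 -2.01] [-1.1659507   0.47159739 -0.14768786]
```

View pics/side1.png

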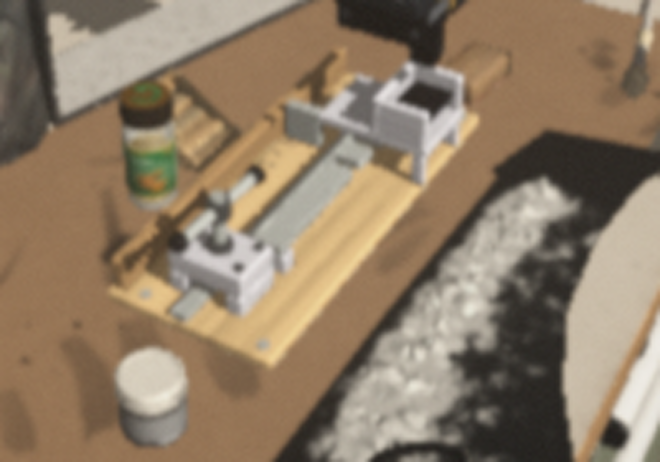

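View pics/top1.png

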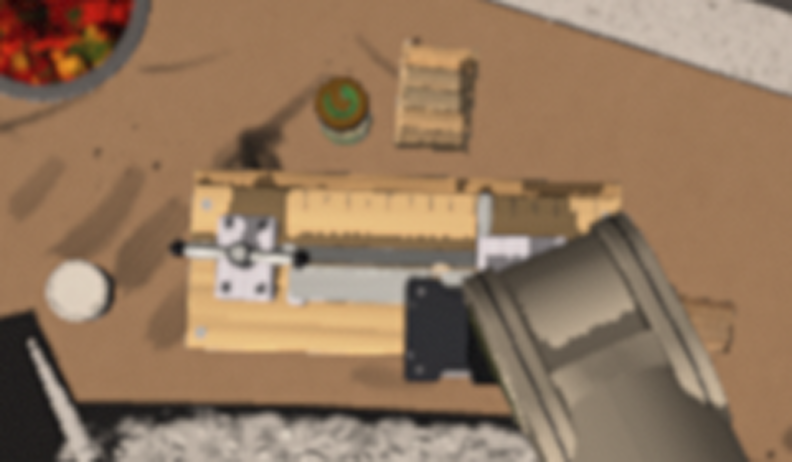

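```bash
python3 - <<'E'
from h import *
s=np.load("side0.npz")
print(proj(s,(.4486,.1009,.1115)),proj(s,(.4496,.1023,.074)))
E
```

```text
(np.float64(328.39233578756273), np.float64(188.1458978801022)) (np.float64(327.1663137228781), np.float64(199.56544135469943))
```

The side view shows the fingertip at px (329,189), right over the dark pad, and the projected TCP agrees at (328,188). Next I press down.

Emit:
jog_arm([
  {"translation": [0,1,-12],"twist": 0},
  {"translation": [0,0,-12],"twist": 0},
  {"translation": [0,0,-8],"twist": 0},
  {"translation": [0,0,-4],"twist": 0},
  {"translation": [0,0,-3],"twist": 0},
  {"translation": [0,0,-3],"twist": 0},
  {"translation": [0,0,-3],"twist": 0},
  {"translation": [0,0,-3],"twist": 0},
  {"translation": [0,0,0],"twist": 0},
  {"translation": [0,0,0],"twist": 0},
])

```text
time: 4.9
ee_pos: [0.4494, 0.1021, 0.0647]
eef_rot: [0.489, -0.511, 0.511, -0.489]
ft_force: [-4.4, -0.4, 5.9]
width: 0.0002
```

Emit:
jog_arm([
  {"translation": [0,0,-2],"twist": 0},
  {"translation": [0,0,-2],"twist": 0},
  {"translation": [0,0,-1],"twist": 0},
  {"translation": [0,0,-1],"twist": 0},
  {"translation": [0,0,0],"twist": 0},
])

```text
time: 5.4
ee_pos: [0.4496, 0.1028, 0.0601]
eef_rot: [0.489, -0.51, 0.511, -0.489]
ft_force: [-11.3, -0.7, 26.0]
width: 0.0008
```

Emit:
jog_arm([
  {"translation": [0,0,1],"twist": 0},
  {"translation": [0,0,0],"twist": 0},
  {"translation": [0,3,0],"twist": 0},
  {"translation": [0,3,0],"twist": 0},
  {"translation": [0,3,0],"twist": 0},
  {"translation": [1,3,0],"twist": 0},
  {"translation": [0,3,0],"twist": 0},
  {"translation": [0,3,0],"twist": 0},
  {"translation": [0,3,0],"twist": 0},
  {"translation": [0,3,0],"twist": 0},
  {"translation": [0,0,0],"twist": 0},
])

```text
time: 6.5
ee_pos: [0.4506, 0.1269, 0.0603]
eef_rot: [0.489, -0.51, 0.511, -0.489]
ft_force: [-6.4, -0.0, 11.8]
width: 0.0005
```

```bash
cat > look.py <<'E'
from bench import *
import cv2,numpy as np,sys
k=sys.argv[1]
s=read_state();print(s["time"],s["ee_pos"].round(4),s["ft_force"].round(1))
for n,b in(("side",(170,290,230,370)),("top",(190,280,190,350))):
    c=camera(n);np.savez(f"{n}{k}.npz",**c); a=c["img"][b[0]:b[1],b[2]:b[3],::-1]
    cv2.imwrite(f"pics/{n}{k}.png",cv2.resize(a,None,fx=5,fy=5,interpolation=cv2.INTER_CUBIC))
E
python3 look.py 2
```

```text
6.5 [0.4506 0.1269 0.0603] [-6.4 -0.  11.8]
```

View pics/side2.png

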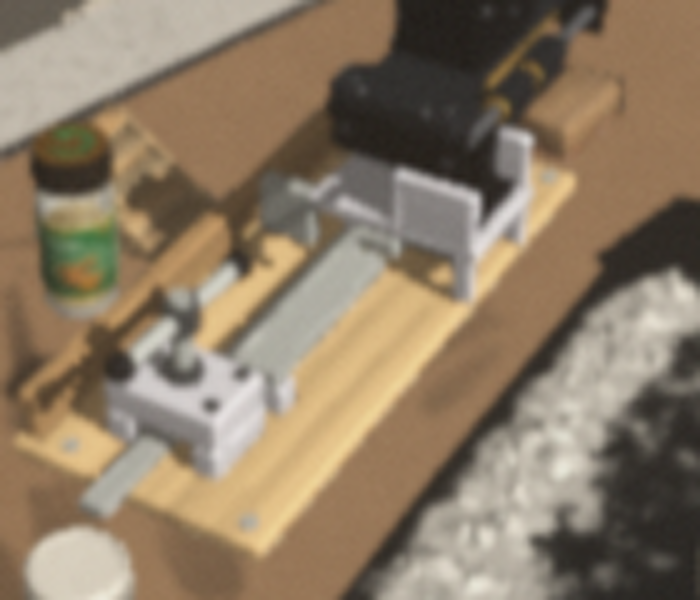

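View pics/top2.png

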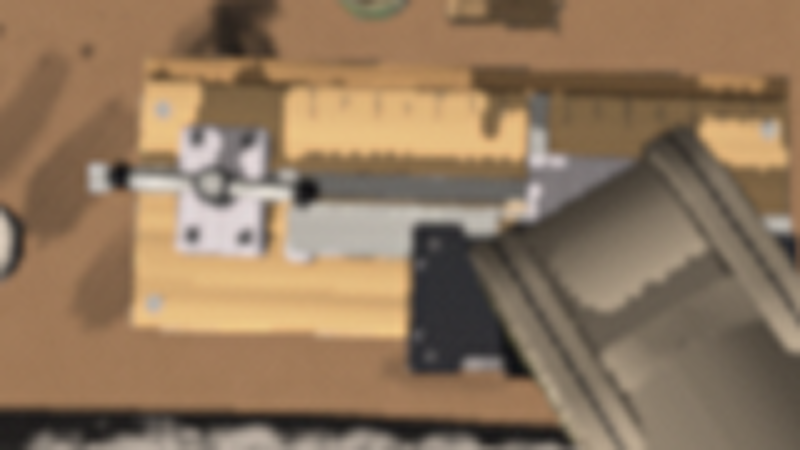

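The top view shows the stop plate's left edge at px (295.6,215), down from about 304.8. That is roughly 24 mm, so it is dragging without slip. I'll go 11 mm further.

Emit:
jog_arm([
  {"translation": [0,3,0],"twist": 0},
  {"translation": [0,3,0],"twist": 0},
  {"translation": [0,3,0],"twist": 0},
  {"translation": [0,2,0],"twist": 0},
  {"translation": [0,0,0],"twist": 0},
])

```text
time: 7.1
ee_pos: [0.4511, 0.1377, 0.0604]
eef_rot: [0.489, -0.51, 0.511, -0.49]
ft_force: [-3.0, -0.1, 9.9]
width: 0.0005
```

```bash
python3 look.py 3; python3 - <<'E'
from h import *
D=[np.load(f"top{k}.npz") for k in (0,2,3)]
for r in (211,214):
  for d in D: print(r,d["img"][r-1:r+2,284:312].mean((0,2)).astype(int).tolist())
E
```

```text
7.1 [0.4511 0.1377 0.0604] [-3.  -0.1  9.9]
211 [163, 169, 175, 176, 175, 167, 155, 164, 174, 175, 175, 170, 162, 168, 174, 175, 175, 175, 170, 155, 149, 164, 175, 169, 143, 106, 92, 94]
211 [164, 167, 154, 121, 99, 95, 102, 112, 116, 121, 118, 104, 99, 100, 98, 94, 96, 97, 95, 90, 93, 95, 96, 96, 92, 88, 92, 95]
211 [89, 101, 119, 122, 112, 103, 98, 99, 101, 100, 98, 91, 88, 93, 97, 98, 98, 97, 94, 90, 92, 95, 96, 95, 92, 89, 91, 95]
214 [177, 178, 179, 179, 179, 175, 171, 175, 178, 179, 178, 175, 171, 174, 178, 178, 178, 177, 171, 157, 155, 175, 182, 172, 146, 114, 98, 96]
214 [179, 168, 131, 102, 97, 118, 154, 174, 177, 179, 168, 137, 118, 112, 105, 96, 95, 97, 95, 93, 96, 98, 99, 98, 97, 96, 97, 98]
214 [99, 127, 165, 178, 176, 172, 159, 136, 126, 123, 111, 94, 90, 96, 99, 99, 99, 99, 94, 94, 96, 99, 99, 98, 97, 96, 97, 98]
```

View pics/top3.png

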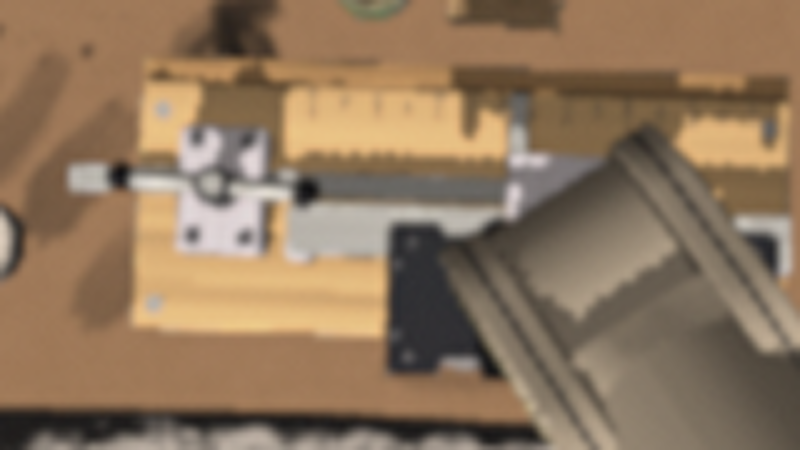

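The stop plate's edge is now at px 291.6, about 35 mm from where it began, and the TCP has moved 35 mm too. I'll release the tab.

Emit:
jog_arm([
  {"translation": [0,0,4],"twist": 0},
  {"translation": [0,0,4],"twist": 0},
  {"translation": [0,0,4],"twist": 0},
  {"translation": [0,0,4],"twist": 0},
  {"translation": [0,0,10],"twist": 0},
  {"translation": [0,0,20],"twist": 0},
  {"translation": [0,0,20],"twist": 0},
  {"translation": [-10,-35,0],"twist": 0},
  {"translation": [-10,-35,0],"twist": 0},
  {"translation": [0,-35,0],"twist": 0},
  {"translation": [0,-35,0],"twist": 0},
  {"translation": [0,0,0],"twist": 0},
])

```text
time: 8.4
ee_pos: [0.4302, -0.0075, 0.1258]
eef_rot: [0.488, -0.512, 0.513, -0.487]
ft_force: [-0.2, -0.4, -0.3]
width: 0.0005
```

```bash
python3 look.py 4
```

```text
8.4 [ 0.4302 -0.0075  0.1258] [-0.2 -0.4 -0.3]
```

View pics/side4.png

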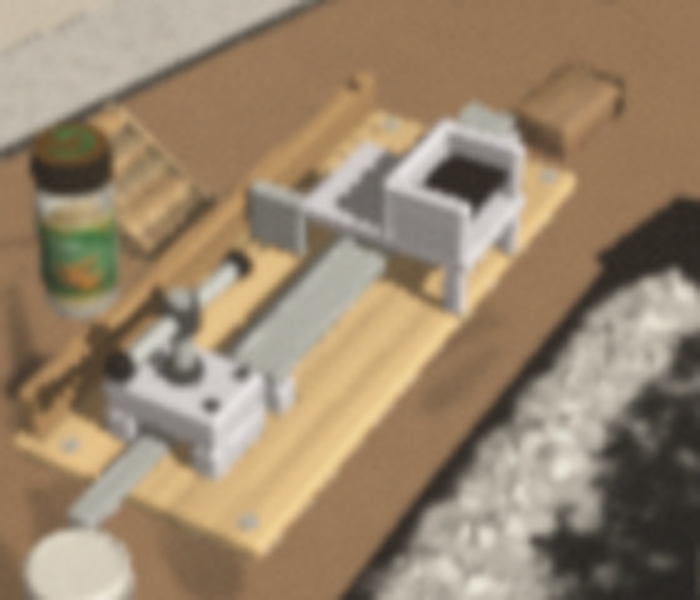

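View pics/top4.png

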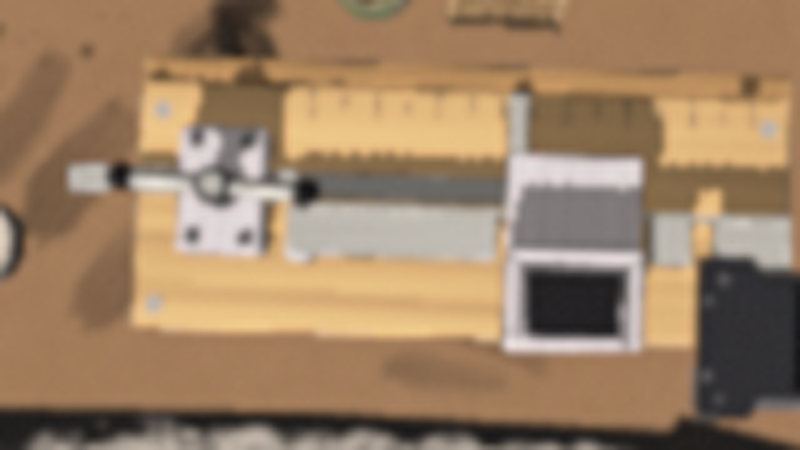

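```bash
python3 - <<'E'
from h import *
a=None
for k,bt,bs in (("0",(305,242,332,260),(318,190,342,215)),("4",(290,240,320,262),(312,195,334,218))):
    t=np.load(f"top{k}.npz");s=np.load(f"side{k}.npz")
    T=max(blobs(t["img"],bt,70),key=lambda b:b[1]);S=max(blobs(s["img"],bs,70),key=lambda b:b[1])
    print(k,T,S,onz(t,*T[0],.074).round(4),onz(s,*S[0],.074).round(4))
    # visible cheek-to-pad in side
E
```

```text
0 (array([317.91743119, 250.4266055 ]), np.int32(218), array([309, 245,  19,  12])) (array([328.8028169, 198.8028169]), np.int32(71), array([322, 195,  14,   9])) [0.4498 0.1017 0.074 ] [0.4471 0.0968 0.074 ]
4 (array([304.2       , 250.27142857]), np.int32(210), array([296, 244,  18,  13])) (array([322.97468354, 205.32911392]), np.int32(79), array([316, 202,  15,   9])) [0.4507 0.1377 0.074 ] [0.4484 0.1328 0.074 ]
```

Both views put the pad 36 mm along with its height unchanged (side px (323,205), top px (304,250)), so the stop is latched with the tab up. Next I move to the T-handle, on the -x side of its +y arm.

Emit:
jog_arm([
  {"translation": [4,29,0],"twist": 0.131},
  {"translation": [5,29,0],"twist": 0.131},
  {"translation": [5,29,0],"twist": 0.131},
  {"translation": [5,29,0],"twist": 0.131},
  {"translation": [5,29,0],"twist": 0.131},
  {"translation": [5,29,0],"twist": 0.131},
  {"translation": [5,30,0],"twist": 0.131},
  {"translation": [5,30,0],"twist": 0.131},
  {"translation": [5,30,0],"twist": 0.131},
  {"translation": [5,30,0],"twist": 0.131},
  {"translation": [5,30,0],"twist": 0.131},
  {"translation": [4,30,0],"twist": 0.131},
  {"translation": [0,0,0],"twist": 0},
  {"translation": [0,0,0],"twist": 0},
])

```text
time: 9.9
ee_pos: [0.4873, 0.3528, 0.1255]
eef_rot: [-0.707, 0.015, -0.014, 0.707]
ft_force: [0.9, -0.7, -1.5]
width: 0.0003
```

```bash
python3 look.py 5; python3 -c "
from bench import *
print(read_state()['joint_positions'].round(2))"
```

```text
9.9 [0.4873 0.3528 0.1255] [ 0.9 -0.7 -1.5]
[ 0.01  0.52 -0.93  1.61  0.44  1.24 -1.05]
```

View pics/side5.png

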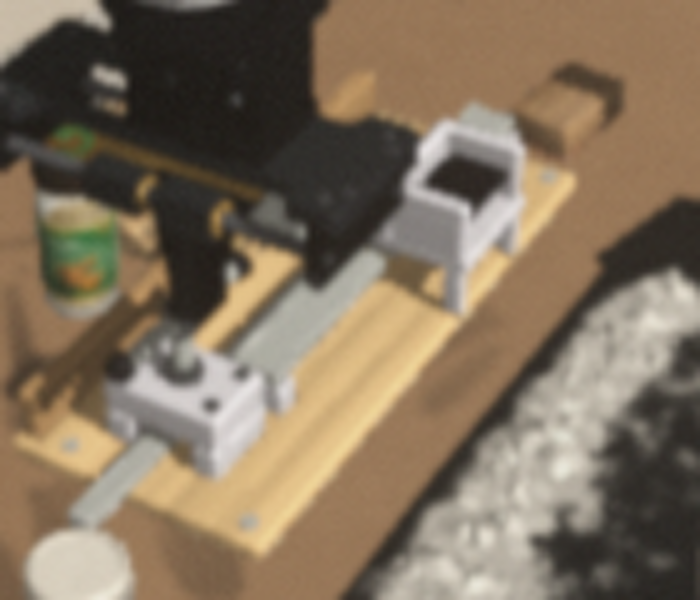

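The fingers are clear on the front side of the bar; the tip is at px (268,233). I'll shift slightly and go down beside the bar.

Emit:
jog_arm([
  {"translation": [0,-7,0],"twist": 0},
  {"translation": [0,0,-10],"twist": 0},
  {"translation": [0,0,-10],"twist": 0},
  {"translation": [0,0,-10],"twist": 0},
  {"translation": [0,0,-10],"twist": 0},
  {"translation": [0,0,-10],"twist": 0},
  {"translation": [0,0,0],"twist": 0},
])

```text
time: 10.7
ee_pos: [0.4877, 0.3436, 0.0737]
eef_rot: [0.707, -0.015, 0.014, -0.707]
ft_force: [-1.0, -0.8, 0.1]
width: 0.0007
```

```bash
python3 - <<'E'
import numpy as np
C=np.array([515,323]);p=np.array([487.5,346.]);r=35
psi0=np.arctan2(*(p-C)[::-1]);print(psi0)
n=60;e=1.95-2*np.pi
ps=np.linspace(psi0,e,n+1);q=C+r*np.c_[np.cos(ps),np.sin(ps)]
prev=p;cum=np.round(q).astype(int)
d=np.diff(cum,axis=0);print((cum[0]),d.tolist());print(cum[[20,40,60]],ps[[20,40,60]])
E
```

```text
2.4450686650054525
[488 345] [[3, 3], [3, 3], [3, 2], [4, 2], [3, 1], [4, 1], [4, 1], [4, 0], [4, 0], [4, -1], [4, -1], [3, -2], [4, -2], [3, -2], [3, -3], [2, -3], [2, -3], [2, -4], [1, -4], [1, -4], [1, -3], [0, -4], [0, -4], [-1, -4], [-1, -4], [-2, -4], [-2, -3], [-3, -3], [-2, -3], [-3, -2], [-4, -2], [-3, -2], [-4, -2], [-4, 0], [-4, -1], [-4, 0], [-4, 0], [-4, 1], [-3, 2], [-4, 1], [-3, 2], [-3, 3], [-3, 3], [-3, 3], [-2, 3], [-1, 4], [-2, 3], [-1, 4], [0, 4], [0, 4], [1, 4], [0, 4], [2, 4], [2, 3], [2, 4], [2, 3], [3, 2], [3, 3], [3, 2], [4, 2]]
[[549 329]
 [498 292]
 [502 356]] [ 0.18565067 -2.07376732 -4.33318531]
```

Emit:
jog_arm([
  {"translation": [3,3,0],"twist": 0},
  {"translation": [3,3,0],"twist": 0},
  {"translation": [3,3,0],"twist": 0},
  {"translation": [4,2,0],"twist": 0},
  {"translation": [3,1,0],"twist": 0},
  {"translation": [4,1,0],"twist": 0},
  {"translation": [4,1,0],"twist": 0},
  {"translation": [4,0,0],"twist": 0},
  {"translation": [4,0,0],"twist": 0},
  {"translation": [4,-1,0],"twist": 0},
  {"translation": [4,-1,0],"twist": 0},
  {"translation": [3,-2,0],"twist": 0},
  {"translation": [4,-2,0],"twist": 0},
  {"translation": [3,-2,0],"twist": 0},
  {"translation": [3,-3,0],"twist": 0},
  {"translation": [2,-3,0],"twist": 0},
  {"translation": [2,-3,0],"twist": 0},
  {"translation": [2,-4,0],"twist": 0},
  {"translation": [1,-4,0],"twist": 0},
  {"translation": [1,-4,0],"twist": 0},
])

```text
time: 12.7
ee_pos: [0.5496, 0.3293, 0.0758]
eef_rot: [-0.707, 0.015, -0.015, 0.707]
ft_force: [-1.0, 3.9, 1.4]
width: 0.0006
```

```bash
python3 look.py 6
```

```text
12.7 [0.5496 0.3293 0.0758] [-1.   3.9  1.4]
```

View pics/side6.png

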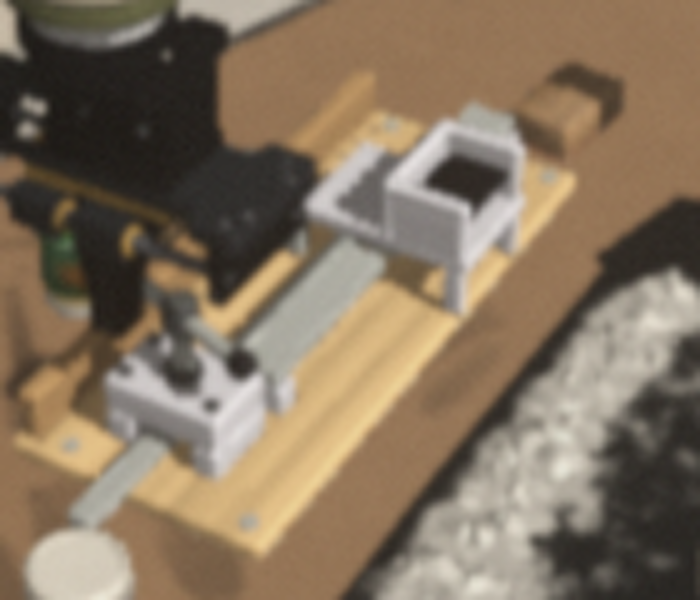

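View pics/top6.png

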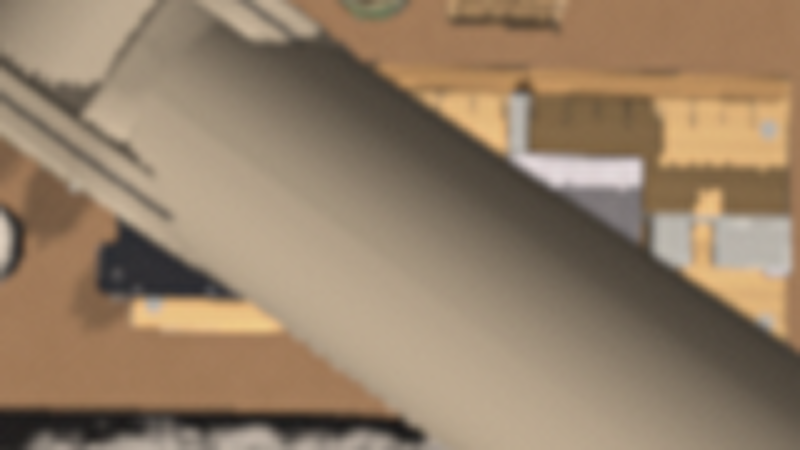

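The bar has followed; its far ball is now at the front at side px (278,242). The orbit works, so I'll continue.

Emit:
jog_arm([
  {"translation": [1,-3,0],"twist": 0},
  {"translation": [0,-4,0],"twist": 0},
  {"translation": [0,-4,0],"twist": 0},
  {"translation": [-1,-4,0],"twist": 0},
  {"translation": [-1,-4,0],"twist": 0},
  {"translation": [-2,-4,0],"twist": 0},
  {"translation": [-2,-3,0],"twist": 0},
  {"translation": [-3,-3,0],"twist": 0},
  {"translation": [-2,-3,0],"twist": 0},
  {"translation": [-3,-2,0],"twist": 0},
  {"translation": [-4,-2,0],"twist": 0},
  {"translation": [-3,-2,0],"twist": 0},
  {"translation": [-4,-2,0],"twist": 0},
  {"translation": [-4,0,0],"twist": 0},
  {"translation": [-4,-1,0],"twist": 0},
  {"translation": [-4,0,0],"twist": 0},
  {"translation": [-4,0,0],"twist": 0},
  {"translation": [-4,1,0],"twist": 0},
  {"translation": [-3,2,0],"twist": 0},
  {"translation": [-4,1,0],"twist": 0},
])

```text
time: 14.8
ee_pos: [0.4982, 0.2921, 0.0754]
eef_rot: [0.707, -0.015, 0.015, -0.707]
ft_force: [3.0, -1.7, -0.1]
width: 0.0005
```

```bash
python3 look.py 7
```

```text
14.8 [0.4982 0.2921 0.0754] [ 3.  -1.7 -0.1]
```

View pics/side7.png

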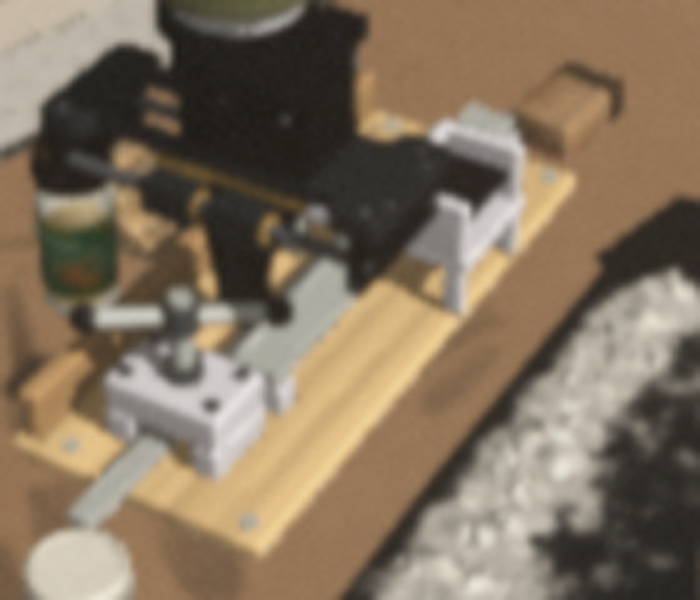

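The pushed ball is now at side px (286,232) and the opposite one at (246,233). The bar keeps following, so I'll go on to the last third, up to the stop.

Emit:
jog_arm([
  {"translation": [-3,2,0],"twist": 0},
  {"translation": [-3,3,0],"twist": 0},
  {"translation": [-3,3,0],"twist": 0},
  {"translation": [-3,3,0],"twist": 0},
  {"translation": [-2,3,0],"twist": 0},
  {"translation": [-1,4,0],"twist": 0},
  {"translation": [-2,3,0],"twist": 0},
  {"translation": [-1,4,0],"twist": 0},
  {"translation": [0,4,0],"twist": 0},
  {"translation": [0,4,0],"twist": 0},
  {"translation": [1,4,0],"twist": 0},
  {"translation": [0,4,0],"twist": 0},
  {"translation": [2,4,0],"twist": 0},
  {"translation": [2,3,0],"twist": 0},
  {"translation": [2,4,0],"twist": 0},
  {"translation": [2,3,0],"twist": 0},
])

```text
time: 16.5
ee_pos: [0.4895, 0.3477, 0.0756]
eef_rot: [-0.707, 0.015, -0.015, 0.707]
ft_force: [-1.7, -2.1, 0.9]
width: 0.0004
```

Emit:
jog_arm([
  {"translation": [2,2,0],"twist": 0},
  {"translation": [2,1,0],"twist": 0},
  {"translation": [2,1,0],"twist": 0},
  {"translation": [0,0,0],"twist": 0},
])

```text
time: 16.9
ee_pos: [0.4958, 0.3514, 0.0756]
eef_rot: [-0.707, 0.015, -0.015, 0.707]
ft_force: [-0.8, -0.5, -0.7]
width: 0.0006
```

Emit:
jog_arm([
  {"translation": [2,0,0],"twist": 0},
  {"translation": [1,0,0],"twist": 0},
  {"translation": [0,0,0],"twist": 0},
])

```text
time: 17.2
ee_pos: [0.4985, 0.3516, 0.0757]
eef_rot: [-0.707, 0.015, -0.015, 0.707]
ft_force: [-2.1, -0.1, 0.2]
width: 0.0004
```

```bash
python3 look.py 8
```

```text
17.2 [0.4985 0.3516 0.0757] [-2.1 -0.1  0.2]
```

View pics/side8.png

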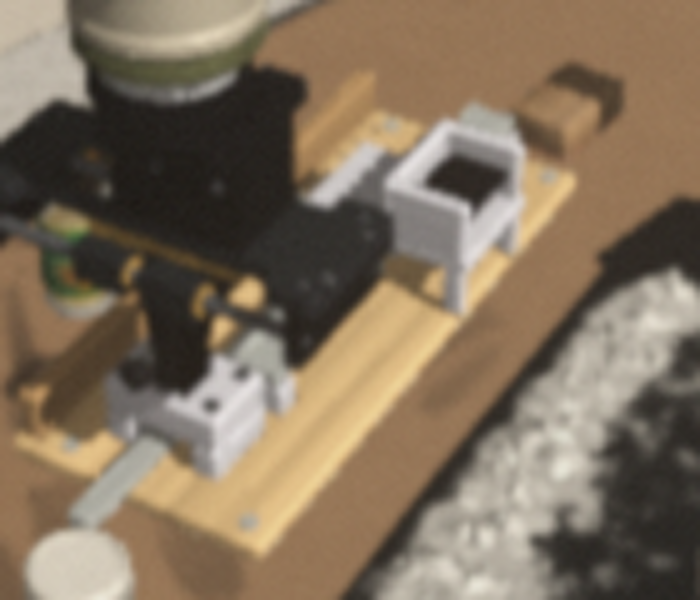

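Force is still low. The ball at px (257,244) is close to where it will end, so I'll push on in small steps.

Emit:
jog_arm([
  {"translation": [1,0,0],"twist": 0},
  {"translation": [1,0,0],"twist": 0},
  {"translation": [1,0,0],"twist": 0},
  {"translation": [0,0,0],"twist": 0},
])

```text
time: 17.7
ee_pos: [0.5017, 0.3512, 0.0756]
eef_rot: [-0.707, 0.015, -0.015, 0.707]
ft_force: [-1.2, 2.3, 0.4]
width: 0.0002
```

Emit:
jog_arm([
  {"translation": [1,0,0],"twist": 0},
  {"translation": [1,0,0],"twist": 0},
  {"translation": [1,0,0],"twist": 0},
  {"translation": [0,0,0],"twist": 0},
])

```text
time: 18.1
ee_pos: [0.5033, 0.3514, 0.0755]
eef_rot: [0.707, -0.015, 0.014, -0.707]
ft_force: [-6.7, 0.6, 3.8]
width: 0.0006
```

Emit:
jog_arm([
  {"translation": [1,0,0],"twist": 0},
  {"translation": [1,0,0],"twist": 0},
  {"translation": [0,0,0],"twist": 0},
  {"translation": [0,0,0],"twist": 0},
])

```text
time: 18.5
ee_pos: [0.5035, 0.3515, 0.0755]
eef_rot: [0.708, -0.016, 0.013, -0.706]
ft_force: [-15.9, -1.8, 8.0]
width: 0.0007
```

The T-handle is firmly against its stop: force rose to 16 N with no further motion. I'll back off, lift and retreat to check.

Emit:
jog_arm([
  {"translation": [-3,0,0],"twist": 0},
  {"translation": [-4,0,0],"twist": 0},
  {"translation": [-4,0,0],"twist": 0},
  {"translation": [0,0,15],"twist": 0},
  {"translation": [0,0,20],"twist": 0},
  {"translation": [0,0,20],"twist": 0},
  {"translation": [0,0,20],"twist": 0},
  {"translation": [-5,-30,10],"twist": 0},
  {"translation": [-5,-30,10],"twist": 0},
  {"translation": [-5,-30,0],"twist": 0},
  {"translation": [-5,-30,0],"twist": 0},
  {"translation": [-5,-30,0],"twist": 0},
  {"translation": [-5,-30,0],"twist": 0},
  {"translation": [-5,-30,0],"twist": 0},
  {"translation": [-5,-30,0],"twist": 0},
  {"translation": [-5,-30,0],"twist": 0},
  {"translation": [-5,-30,0],"twist": 0},
  {"translation": [-5,-30,0],"twist": 0},
  {"translation": [-5,-30,0],"twist": 0},
  {"translation": [0,-30,0],"twist": 0},
])

```text
time: 20.5
ee_pos: [0.4354, -0.0401, 0.1719]
eef_rot: [0.708, -0.014, 0.015, -0.706]
ft_force: [1.8, -0.5, 0.3]
width: 0.0002
```

Emit:
jog_arm([
  {"translation": [0,-20,0],"twist": 0},
  {"translation": [0,-20,0],"twist": 0},
  {"translation": [0,0,0],"twist": 0},
  {"translation": [0,0,0],"twist": 0},
])

```text
time: 20.9
ee_pos: [0.4359, -0.0786, 0.1714]
eef_rot: [0.707, -0.015, 0.015, -0.707]
ft_force: [0.5, 0.4, -0.5]
width: 0.0005
```

```bash
python3 look.py 9; python3 - <<'E'
from h import *
t=np.load("top9.npz");s=np.load("side9.npz")
for b in blobs(t["img"],(208,215,340,265),70): print("top",b)
for b in blobs(s["img"],(245,190,340,250),70): print("side",b[:2])
E
```

```text
20.9 [ 0.4359 -0.0786  0.1714] [ 0.5  0.4 -0.5]
top (array([213.2, 225.5]), np.int32(10), array([212, 224,   3,   4]))
top (array([251.25  , 226.5625]), np.int32(16), array([249, 225,   5,   4]))
top (array([304.22488038, 250.30143541]), np.int32(209), array([296, 244,  18,  13]))
side (array([247.48148148, 204.59259259]), np.int32(27))
side (array([323.06410256, 205.33333333]), np.int32(78))
side (array([335.59259259, 243.85185185]), np.int32(27))
side (array([253.75, 243.05]), np.int32(20))
```

View pics/side9.png

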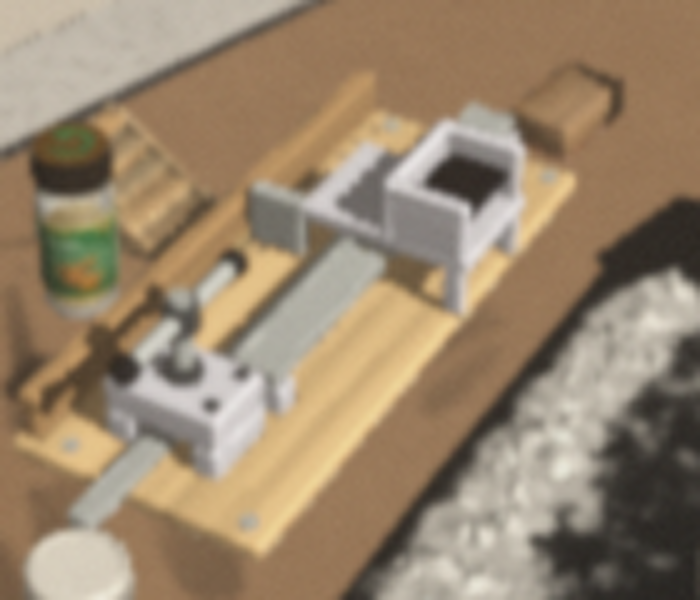

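View pics/top9.png

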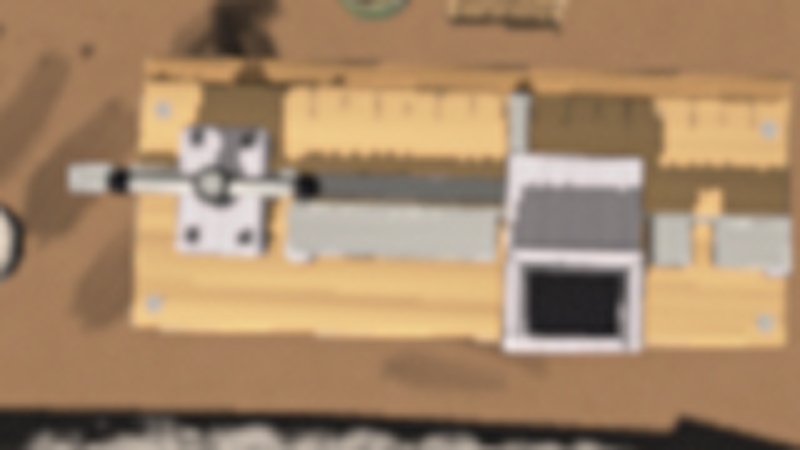

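The balls are at top px (213,225.5) and (251,226.6). The bar lies along the jig's y axis, which is the 6.28 stop position. The pad is still at (304,250) and the bystanders haven't moved, so I'll hand in.

```bash
python3 -c "
from bench import *
print(close_job())"
```

```text
the job is handed in; nothing more can be done
None
```

I moved the stop on one notch and tightened the T-handle to its stop, then handed the job in at about 21 s. The hand-in gives no verdict, so these results are my own last checks.

- **Stop and tab:** I pressed the latch tab to the bottom, at 60 mm above the bench. I dragged the stop about 35 mm towards the T-handle and lifted straight off. Both camera views then put the pad 36 mm further along at its full-up height. That is 1 mm more than the nominal 35 mm, which is inside the 2 mm play and the camera error.
- **T-handle:** I pushed the cross bar clockwise through one full turn with the closed fingertip. It stopped moving while the force rose to 16 N. In the last top view the bar lies along the jig's y axis, within about 0.01 rad, which is where the 6.28 rad stop should be.
- **Surroundings:** The things round the jig looked unmoved in the last pictures, though I did not measure them. The arm was clear of everything with no contact force.

The only odd reading was a sideways force of up to 11 N in x while pressing the tab. I put it down to friction, but I did not confirm that.

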